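# Slide the sheet blank out over the end of the fit-up ledge

### The arm

A 6-joint arm with a two-finger parallel gripper is mounted at the origin on the work surface. World frame = base frame: x ahead of the robot, y to its left, z up, the work surface at z = 0. Lengths are in m, angles in rad, forces in N, time in s.
With the tool pointing down it reaches from about 0.275 to 0.725 m from the base axis. Payload 15.9 kg.
Tool frame: the origin (TCP) lies at the very end of the fingers, on their centre line; the grasp point (between the pads) lies 19 mm behind it; z points along the fingers, y is the line along which they close (so a half turn about z gives the same grasp; the last joint's range is limited). The gripper opens to 85 mm and grips with 20 to 120 N. Pads are 22 mm wide; open, the fingers measure 114 mm over their backs; the gripper's body (76 mm by 85 mm) begins 54 mm behind the grasp point. The pads swing forward as they close: fully open they stand 13 mm farther back than shut.
Start: joints at [1.301, 0.213, -0.034, 1.323, 0, 1.571], TCP at [0.133, 0.482, 0.208] pointing down, gripper open.
Joint ranges: [-2.98, 2.98], [-0.74, 1.72], [-1.14, 1.35], [-2.1, 2.04], [-1.57, 1.44], [-3.14, 3.14]. Speed limits (rad/s): [1.89, 1.89, 2.39, 2.57, 3.14, 3.14].

### API

Orientations are given as a rotation vector (axis times angle).
In Python, from plant import * gives the robot as it stands.
- The arm moves only by the tool step_arm, never from a script. Its arguments are lists of equal length, an entry for each row: "delta_pos": the shift along the tool's x, y, z scaled (see below), a list of three; "rot": the turn, a rotation vector about the tool's x, y, z scaled (see below), a list of three; "jaw": the closure, from 0 (fully open) to 1 (shut). In form: {"delta_pos": [[dx, dy, dz], ...], "rot": [[rx, ry, rz], ...], "jaw": [jaw, ...]}. A call has 1 to 20 rows; each row is the pose to reach, as a shift and turn from the pose commanded when the call began, along the tool's axes at that moment; what a row does not reach only later rows make up. The controller multiplies each number of a shift by 0.12 m and each number of a turn by 2 rad. A row lasts 1/12 s, in which the tool goes at most 41.7 mm and 7.16 degrees, less where a joint would pass 70% of its speed; a pose out of reach is approached as far as the arm can. A call with a number of a shift or a turn outside -1 to 1 is refused whole. A call with a gripper value outside its range is refused whole. The fingers move at their own pace and stop on an object; "newtons" is the grip in N (left out, the last holds). Time passes only in rows, so rows that repeat a pose let the fingers close. It gives the time, the measured TCP pose, the force, the opening and the grip force at its end, in the units of the state.
- get_state(): the state, without advancing time (a new reading comes with each control period).
- capture(name): name is "scene" or "top" or "wrist"; returns the picture (384x512x3 uint8, red, green, blue); there is no depth.
- get_calibration(name): a dict with "mtx" (3x3 intrinsics, pixels), "R" (3x3) and "t" (3): a world point X has camera coordinates R X + t; the wrist camera has in their place "tool_from_camera" (4x4, takes a point from camera to tool coordinates, whose origin is the TCP and whose axes are the flange's). Camera axes: x right, y down, z forward; pixel columns grow to the right and rows downward; lengths in m; the calibration is good to about 2 mm. A picture is of the moment at which its call begins: read the wrist's pose just before it. get_calibration takes no time and is no camera call.
- job_done(): hands the job in; it is judged then, once.
The state is a dict: "clock": time; "q": joint angles; "joint_velocities": joint speeds; "joint_efforts": joint torques, N m; "ee_pos": TCP position; "tool_rot": TCP orientation; "contact_force": force on the tool from outside, world axes, zero at the start; "ft_torque": the same for the moment, N m; "gripper_width": finger opening in m; "grasp_force": force on a finger pad.
Only numpy, scipy, OpenCV 4.12 (cv2) and the standard library are available. Lean on these libraries where they do the work, as an engineer would, in place of code of your own. Each camera call takes 0.05 s, during which the arm holds its last target. There are 200 camera calls.

### The job

Without gripping or lifting it, push the rectangular steel blank along the ledge, out over the end of the ledge it already lies nearer to, until about a third of its length overhangs that end, so that the welder can take it by the edge. Leave it lying flat on the ledge and straight along it, not sticking out over the long front side, and then move clear. Do not disturb the round disc on the ledge or anything else on the table.

Things in the scene. Friction and masses are not known exactly. Their poses are not given: they have to be found in the camera images.
- ledge: Fixed dark grey steel ledge, a flat shelf 460 mm long (its own y axis), 130 mm deep (its own x) standing on two feet on the table; its top face is 60 mm above the table. Along its far long side (+x) runs a lip 8 mm thick that rises 12 mm above the top face, from x = 57 to 65 mm; the front side (x = -65 mm) and both ends (y = +230 and -230 mm) are open. Origin: centre of its underside, on the table. Its place and heading vary
- end_left (a point): The middle of the ledge's left end (its own +y end), on the top face, 60 mm above the table
- end_right (a point): The middle of the ledge's right end (its own -y end), on the top face, 60 mm above the table
- blank: The loose rectangular bare-steel blank, 140 mm long (its own y axis) by 80 mm wide (its own x) and 8 mm thick, about 0.5 to 0.9 kg, lying flat on one half of the ledge, nearer its left or its right end, a little askew. Origin: centre of its underside. Either way round along the ledge is the same
- disc: A loose round steel disc, diameter 92 mm, 10 mm thick, lying on the other half of the ledge, with a gap of at least 65 mm between it and the blank. Leave it alone. Origin: centre of its underside
- coupling_a: Short round stainless pipe coupling, diameter 66 mm, 54 mm high, standing on the table just in front of the ledge. Leave it alone. Origin: centre of its underside
- coupling_b: The same kind of coupling, standing on the table behind the ledge. Leave it alone. Origin: centre of its underside
- ubend: Stainless pipe bend standing like an upside-down U on two flanged feet, 162 mm long, 62 mm deep, 107 mm high, on the table in front of the ledge. Leave it alone. Origin: between its feet, on the table
- hammer: Hammer about 260 mm long lying on the table in front of the ledge. Leave it alone. Origin: underneath the middle of its length
- gusset: Three-cornered flat steel plate, 104 mm sides, 8 mm thick, lying on the table beyond the ledge's left end. Leave it alone. Origin: centre of its underside
- brush: Flat hand brush about 200 mm long lying on the table beyond the ledge's right end. Leave it alone. Origin: underneath the middle of its length
There are look-alikes about, which are no part of the job. What is shaped like the blank but orange, red or yellow is not meant.

How it is judged:
By the outcome, as a careful person would: the job done as asked, in the order asked, and still so for the second after the job is handed in, with the robot touching nothing.
It also fails if it takes over 38 s, if anything falls off the work surface, if the arm or the gripper's body presses on something with over 40 N, if the wrist force passes 120 N, or if a joint passes its speed limit or range.

## Working session

There is one attempt and no reset: what is moved stays moved. The work goes in short steps, Python scripts to look and compute and a tool call to move; the robot and the scene stay as the last step left them, time stands still between calls to the robot, and variables do not carry over. Pictures are saved under pics/ and viewed, at most 10 in all, crops included, and the job is handed in when it is done.

Besides the shell and the picture viewer there is one more tool, called as name(argument=value, ...), one argument or row to a line, values as JSON. step_arm: Moves the arm, as the interface text tells. Its arguments: {"type":"object","properties":{"delta_pos":{"type":"array"},"rot":{"type":"array"},"jaw":{"type":"array"},"newtons":{"type":"number"}},"required":["delta_pos","rot","jaw"]}

```bash
mkdir -p pics; python3 - <<'E'
from plant import *
import cv2,numpy as np
for n in("scene","top"):
    im=capture(n);cv2.imwrite(f"pics/{n}0.png",im[:,:,::-1])
    c=get_calibration(n);np.savez(n+".npz",im=im,**c);print(n,c["mtx"].round(1).tolist(),(-c["R"].T@c["t"]).round(3))
s=get_state();print({k:np.round(s[k],3) for k in("clock","ee_pos","tool_rot","contact_force","gripper_width")})
E
```

```text
scene [[408.4, 0.0, 247.2], [0.0, 408.4, 182.1], [0.0, 0.0, 1.0]] [ 1.265 -0.149  1.282]
top [[460.9, 0.0, 256.1], [0.0, 460.9, 190.4], [0.0, 0.0, 1.0]] [ 0.377 -0.002  1.525]
{'clock': np.float64(0.1), 'ee_pos': array([0.133, 0.482, 0.208]), 'tool_rot': array([-4.220e-01, -3.113e+00,  2.000e-03]), 'contact_force': array([ 0.319, -0.715,  0.821]), 'gripper_width': np.float64(0.085)}
```

View pics/top0.png

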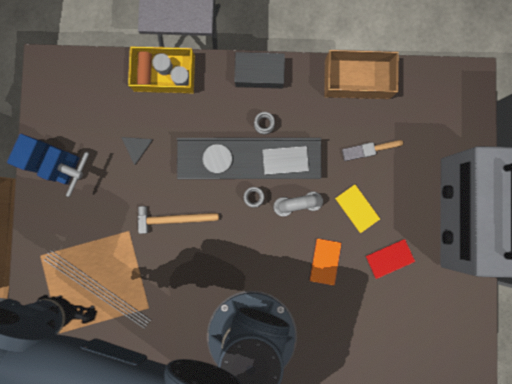

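View pics/scene0.png

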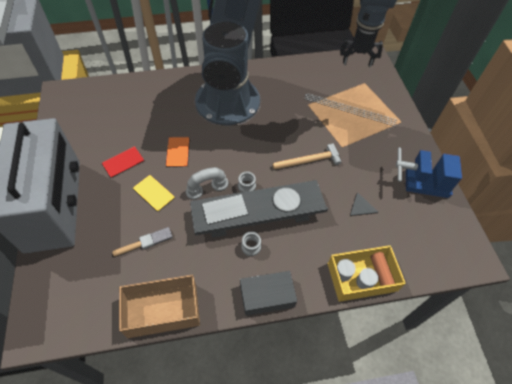

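The top view shows the ledge at (250,158), the disc at (217,158) and the bare-steel blank at (286,160), nearer the right end. Possible mix-ups are yellow (357,208), red (390,258), orange (326,261) and the dark box (260,68). By colour and place, the blank is the one at (286,160). I'll measure it and check it in one crop.

```bash
cat > h.py <<'E'
from plant import *
import cv2,numpy as np
def ray(c,px,z):
    px=np.atleast_2d(px).astype(float);K,R,t=c["mtx"],c["R"],c["t"];o=-R.T@t
    d=np.c_[px,np.ones(len(px))]@np.linalg.inv(K).T@R
    return o+d*((z-o[2])/d[:,2])[:,None]
def biggest(mask,box):
    m=np.zeros_like(mask);x0,y0,x1,y1=box;m[y0:y1,x0:x1]=mask[y0:y1,x0:x1]
    cs,_=cv2.findContours(m,cv2.RETR_EXTERNAL,cv2.CHAIN_APPROX_NONE)
    return max(cs,key=cv2.contourArea)[:,0]
def rect(c,cnt,z):
    w=ray(c,cnt,z)[:,:2];return cv2.minAreaRect((w*1000).astype(np.float32)),w
E
python3 - <<'E'
from h import *
c=np.load("top.npz");im=c["im"];g=cv2.cvtColor(im,cv2.COLOR_RGB2GRAY)
for r in range(134,186,4): print(r,g[r,170:335:6])
m=((g>110)*255).astype(np.uint8)
cn=biggest(m,(255,143,320,178));r,_=rect(c,cn,.068);print("blank",r,cv2.boxPoints(r).round(0).tolist())
cn=biggest(m,(195,138,240,178));print("disc",cv2.minEnclosingCircle((ray(c,cn,.07)[:,:2]*1000).astype(np.float32)))
cv2.imwrite("pics/crop1.png",cv2.resize(im[120:220,165:345,::-1],None,fx=4,fy=4,interpolation=cv2.INTER_CUBIC))
E
```

```text
134 [80 79 78 80 78 77 77 80 79 78 78 78 79 79 80 77 76 79 78 77 78 77 78 79
 89 90 88 86]
138 [85 84 95 94 96 96 95 94 85 84 85 85 86 85 86 86 87 85 86 87 86 86 87 86
 86 84 84 90]
142 [85 79 93 92 92 91 89 89 89 90 92 92 92 90 92 91 91 94 92 92 91 91 89 90
 89 86 55 88]
146 [ 84  78  90  89  89  90  84 185 185 139  90  90  89  86  88  89  89  88
  89  87  97 121 126  84  89  74  53  89]
150 [ 86  79  92  91  89  88 167 181 179 182  77  91  89  88  88  87 175 177
 174 171 170 172 172  78  87  76  56  89]
154 [ 87  80  90  90  91  86 181 181 178 182 158  90  91  93  90  89 178 174
 173 171 170 171 170  84  87  74  54  90]
158 [ 88  75  90  89  89  85 182 185 180 183 183  90  92  92  91  91 179 176
 172 168 168 168 170  92  84  76  57  88]
162 [ 82  75  93  92  91  88 184 184 183 178 160  90  92  90  92  92 179 175
 175 176 174 174 176  90  88  76  53  91]
166 [ 85  80  92  90  90  88 179 181 179 178  80  90  89  91  89  90 183 181
 180 176 174 173 175 107  87  74  54  90]
170 [ 85  80  90  91  92  89  88 183 182 156  91  92  92  91  92  91 184 179
 181 179 182 184 174 145  88  76  55  89]
174 [ 88  89  93  92  90  90  88  85  82  89  88  89  89  90  92  90 114 115
  89  86  90  90  88  89  88  78  56  89]
178 [ 90  91 104 103 104 102 101  99  95  79  79  82  85  82  84  85  83  82
  84  83  86  86  85  84  83  85  85  89]
182 [90 90 91 92 91 91 90 91 90 89 90 90 79 81 90 89 90 91 89 90 90 90 89 90
 89 89 90 89]
blank ((569.3327026367188, -90.96440124511719), (83.92852783203125, 142.41360473632812), 6.079437255859375) [[520.0, -25.0], [535.0, -166.0], [619.0, -157.0], [604.0, -16.0]]
disc ((568.0717163085938, 126.41537475585938), 47.416255950927734)
```

View pics/crop1.png

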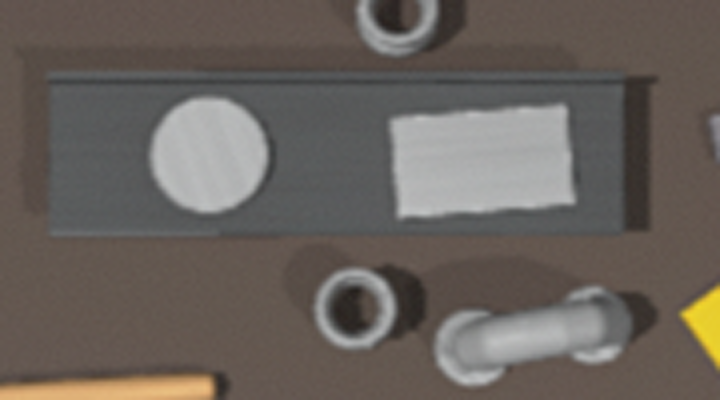

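The crop confirms a bare-steel rectangle lying about 4° askew, with its corners at crop pixels (390,117), (568,104), (576,205) and (398,217). The ledge's right end is at crop column 624. Next I'll fit the lines precisely.

```bash
cat >> h.py <<'E'
def line(p,ax):  # fit p[1-ax] = a*p[ax]+b, robust
    a=np.polyfit(p[:,ax],p[:,1-ax],1)
    for _ in range(3):
        r=abs(np.polyval(a,p[:,ax])-p[:,1-ax]);k=r<max(2*np.median(r),.0008);a=np.polyfit(p[k,ax],p[k,1-ax],1)
    return a
def edge(g,rng,axis,lo,hi):
    "strongest gradient, subpixel, along axis (0 rows,1 cols) for each line in rng"
    out=[]
    for i in rng:
        s=(g[lo:hi,i] if axis==0 else g[i,lo:hi]).astype(float);d=abs(np.gradient(cv2.GaussianBlur(s[None],(1,3),0)[0]))
        k=int(np.argmax(d[1:-1]))+1;q=d[k-1:k+2];e=lo+k+(q[0]-q[2])/(2*(q[0]-2*q[1]+q[2])+1e-9)
        out.append((i,e) if axis==0 else (e,i))
    return np.array(out)
def ledge(c,g):
    f=line(ray(c,edge(g,range(185,225),0,176,183),.06),1);b=line(ray(c,edge(g,range(185,310),0,135,142),.072),1)
    r=line(ray(c,edge(g,range(145,174),1,317,326),.06),0);l=line(ray(c,edge(g,range(145,174),1,172,182),.06),0)
    return f,b,r,l
E
python3 - <<'E'
from h import *
c=np.load("top.npz");im=c["im"];g=cv2.cvtColor(im,cv2.COLOR_RGB2GRAY)
for n,a in zip(("front x(y)","lip-far x(y)","right y(x)","left y(x)"),ledge(c,g)):print(n,a.round(4),"deg",np.degrees(np.arctan(a[0])).round(2))
for n,e in (("bl far",edge(g,range(268,304),0,142,153)),("bl near",edge(g,range(268,304),0,169,179))):
    a=line(ray(c,e,.068),1);print(n,a.round(4),np.degrees(np.arctan(a[0])).round(2))
for n,e in (("bl left",edge(g,range(152,171),1,258,270)),("bl right",edge(g,range(150,167),1,302,313))):
    a=line(ray(c,e,.068),0);print(n,a.round(4),np.degrees(np.arctan(a[0])).round(2),"y@.57",np.polyval(a,.57).round(4))
E
```

```text
front x(y) [-0.0322  0.5074] deg -1.85
lip-far x(y) [-0.0308  0.6334] deg -1.77
right y(x) [ 0.0253 -0.2189] deg 1.45
left y(x) [0.0364 0.233 ] deg 2.08
bl far [-0.1037  0.6005] -5.92
bl near [-0.1074  0.5192] -6.13
bl left [ 0.1084 -0.0825] 6.19 y@.57 -0.0207
bl right [ 0.1091 -0.2237] 6.23 y@.57 -0.1615
```

The measurements match the given sizes. The ledge yaw is +1.8° with its centre at about (0.570, 0.025). The blank is 81 × 140 mm with yaw +6.05°, centred at ledge (−4, −116) mm. It needs to go to ledge y ≈ −207, a push of about 91 mm. I'll turn the tool first so that its y lies across the ledge and its x along the ledge.

step_arm(
  delta_pos=[
    [0, 0, 0],
    [0, 0, 0],
    [0, 0, 0],
    [0, 0, 0],
    [0, 0, 0],
    [0, 0, 0],
    [0, 0, 0],
    [0, 0, 0],
    [0, 0, 0],
    [0, 0, 0],
    [0, 0, 0],
    [0, 0, 0],
  ],
  rot=[
    [0, 0, 0.635],
    [0, 0, 0.635],
    [0, 0, 0.635],
    [0, 0, 0.635],
    [0, 0, 0.635],
    [0, 0, 0.635],
    [0, 0, 0.635],
    [0, 0, 0.635],
    [0, 0, 0.635],
    [0, 0, 0.635],
    [0, 0, 0.635],
    [0, 0, 0.635],
  ],
  jaw=[0.5, 0.5, 0.5, 0.5, 0.5, 0.5, 0.5, 0.5, 0.5, 0.5, 0.5, 0.5],
)

```text
clock: 1.1
ee_pos: [0.1332, 0.4818, 0.2082]
tool_rot: [2.184, 2.258, -0.001]
contact_force: [-0.6, 0.3, -0.4]
gripper_width: 0.0427
grasp_force: 0.0
```

step_arm(
  delta_pos=[
    [-0.98, 0.874, 0],
    [-0.98, 0.874, 0],
    [-0.98, 0.874, 0],
    [-0.98, 0.874, 0],
    [-0.98, 0.874, 0],
  ],
  rot=[
    [0, 0, 0],
    [0, 0, 0],
    [0, 0, 0],
    [0, 0, 0],
    [0, 0, 0],
  ],
  jaw=[0.5, 0.5, 0.5, 0.5, 0.5],
)

```text
clock: 1.52
ee_pos: [0.2445, 0.3641, 0.2086]
tool_rot: [2.185, 2.255, 0.0]
contact_force: [-0.8, 0.3, -1.3]
gripper_width: 0.0426
grasp_force: 0.0
```

step_arm(
  delta_pos=[
    [-0.98, 0.874, 0],
    [-0.98, 0.874, 0],
    [-0.98, 0.874, 0],
    [-0.98, 0.874, 0],
    [-0.98, 0.874, 0],
  ],
  rot=[
    [0, 0, 0],
    [0, 0, 0],
    [0, 0, 0],
    [0, 0, 0],
    [0, 0, 0],
  ],
  jaw=[0.5, 0.5, 0.5, 0.5, 0.5],
)

```text
clock: 1.93
ee_pos: [0.3531, 0.2499, 0.2084]
tool_rot: [2.186, 2.254, -0.0]
contact_force: [-0.2, 0.7, 0.3]
gripper_width: 0.0427
grasp_force: 0.0
```

step_arm(
  delta_pos=[
    [-0.98, 0.874, 0],
    [-0.98, 0.874, 0],
    [-0.98, 0.874, 0],
    [-0.98, 0.874, 0],
    [-0.98, 0.874, 0],
  ],
  rot=[
    [0, 0, 0],
    [0, 0, 0],
    [0, 0, 0],
    [0, 0, 0],
    [0, 0, 0],
  ],
  jaw=[0.5, 0.5, 0.5, 0.5, 0.5],
)

```text
clock: 2.35
ee_pos: [0.4616, 0.1358, 0.2079]
tool_rot: [2.186, 2.255, -0.001]
contact_force: [0.8, 0.9, -0.4]
gripper_width: 0.043
grasp_force: 0.0
```

step_arm(
  delta_pos=[
    [-0.95, 0.85, 0],
    [-0.95, 0.85, 0],
    [-0.95, 0.85, 0],
    [-0.95, 0.85, 0],
    [-0.95, 0.85, 0],
    [-0.95, 0.85, 0],
  ],
  rot=[
    [0, 0, 0],
    [0, 0, 0],
    [0, 0, 0],
    [0, 0, 0],
    [0, 0, 0],
    [0, 0, 0],
  ],
  jaw=[0.5, 0.5, 0.5, 0.5, 0.5, 0.5],
)

```text
clock: 2.85
ee_pos: [0.5646, 0.0278, 0.2077]
tool_rot: [-2.185, -2.256, 0.001]
contact_force: [-1.7, 0.0, -1.2]
gripper_width: 0.043
grasp_force: 0.0
```

```bash
python3 - <<'E'
from h import *
from scipy.spatial.transform import Rotation as Ro
s=get_state();p=np.array(s["ee_pos"]);R=Ro.from_rotvec(s["tool_rot"]).as_matrix()
im=capture("wrist");cv2.imwrite("pics/w1.png",im[:,:,::-1])
d=p[:2]-[.5696,.0246];print(p,"ledge xy",d@[.9995,.0314],d@[-.0314,.9995],R.round(3).tolist(),np.round(s["q"],2))
print(get_calibration("wrist")["tool_from_camera"].round(3).tolist(), s["gripper_width"])
E
```

```text
[0.56455772 0.027799   0.20765143] ledge xy -0.004939311608017448 0.0033557272842086637 [[-0.032, 0.999, -0.001], [0.999, 0.032, 0.0], [0.0, -0.001, -1.0]] [0.05 0.35 0.15 1.37 0.   1.59]
[[-0.0, -0.951, -0.31, 0.08], [1.0, -0.001, 0.0, -0.0], [-0.0, -0.31, 0.951, -0.165], [0.0, 0.0, 0.0, 1.0]] 0.043029252503212614
```

View pics/w1.png

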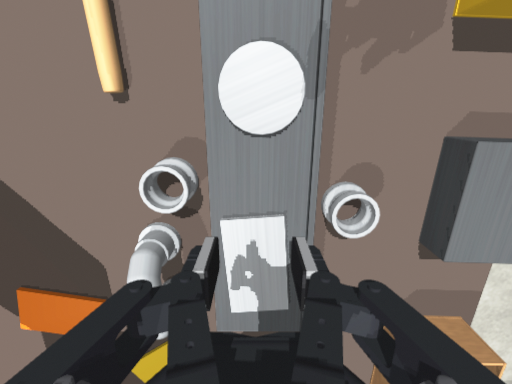

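The wrist view shows the blank's near edge at row 217 (columns 221–285) and the disc at (262,88). The tool is over the empty gap between them, so I'll descend here.

step_arm(
  delta_pos=[
    [0, 0, 0.3],
    [0, 0, 0.6],
    [0, 0, 0.9],
    [0, 0, 1.0],
    [0, 0, 1.0],
    [0, 0, 1.0],
  ],
  rot=[
    [0, 0, 0],
    [0, 0, 0],
    [0, 0, 0],
    [0, 0, 0],
    [0, 0, 0],
    [0, 0, 0],
  ],
  jaw=[0.5, 0.5, 0.5, 0.5, 0.5, 0.5],
)

```text
clock: 3.4
ee_pos: [0.5635, 0.0293, 0.0889]
tool_rot: [-2.184, -2.258, 0.0]
contact_force: [0.0, 0.4, 1.5]
gripper_width: 0.0428
grasp_force: 0.0
```

step_arm(
  delta_pos=[
    [0, 0, 0.07],
    [0, 0, 0.14],
    [0, 0, 0.18],
    [0, 0, 0.18],
    [0, 0, 0.18],
  ],
  rot=[
    [0, 0, 0],
    [0, 0, 0],
    [0, 0, 0],
    [0, 0, 0],
    [0, 0, 0],
  ],
  jaw=[0.5, 0.5, 0.5, 0.5, 0.5],
)

```text
clock: 3.82
ee_pos: [0.564, 0.0282, 0.0667]
tool_rot: [-2.187, -2.255, 0.0]
contact_force: [-0.1, 0.2, 0.1]
gripper_width: 0.0429
grasp_force: 0.0
```

step_arm(
  delta_pos=[
    [0, 0, 0.008],
    [0, 0, 0.016],
    [0, 0, 0.016],
  ],
  rot=[
    [0, 0, 0],
    [0, 0, 0],
    [0, 0, 0],
  ],
  jaw=[0.5, 0.5, 0.5],
)

```text
clock: 4.07
ee_pos: [0.5643, 0.0282, 0.0649]
tool_rot: [2.187, 2.255, 0.0]
contact_force: [-0.0, 0.4, 1.3]
gripper_width: 0.0425
grasp_force: 0.0
```

step_arm(
  delta_pos=[
    [0, 0, 0.008],
    [0, 0, 0.016],
    [0, 0, 0.016],
  ],
  rot=[
    [0, 0, 0],
    [0, 0, 0],
    [0, 0, 0],
  ],
  jaw=[0.5, 0.5, 0.5],
)

```text
clock: 4.32
ee_pos: [0.5641, 0.0282, 0.0628]
tool_rot: [-2.187, -2.256, 0.0]
contact_force: [-0.0, -0.6, -0.1]
gripper_width: 0.0427
grasp_force: 0.0
```

step_arm(
  delta_pos=[
    [0, 0, 0.008],
    [0, 0, 0.016],
    [0, 0, 0.016],
  ],
  rot=[
    [0, 0, 0],
    [0, 0, 0],
    [0, 0, 0],
  ],
  jaw=[0.5, 0.5, 0.5],
)

```text
clock: 4.57
ee_pos: [0.5641, 0.0282, 0.0609]
tool_rot: [-2.187, -2.255, 0.0]
contact_force: [-0.3, 0.1, -0.4]
gripper_width: 0.0426
grasp_force: 0.0
```

step_arm(
  delta_pos=[
    [0, 0, 0.008],
    [0, 0, 0.012],
    [0, 0, 0.012],
  ],
  rot=[
    [0, 0, 0],
    [0, 0, 0],
    [0, 0, 0],
  ],
  jaw=[0.5, 0.5, 0.5],
)

```text
clock: 4.82
ee_pos: [0.5641, 0.0282, 0.0595]
tool_rot: [-2.187, -2.255, 0.0]
contact_force: [0.6, 0.4, 0.0]
gripper_width: 0.043
grasp_force: 0.0
```

step_arm(
  delta_pos=[
    [0, 0, 0.008],
    [0, 0, 0.008],
  ],
  rot=[
    [0, 0, 0],
    [0, 0, 0],
  ],
  jaw=[0.5, 0.5],
)

```text
clock: 4.98
ee_pos: [0.5641, 0.0282, 0.0585]
tool_rot: [-2.187, -2.256, 0.0]
contact_force: [0.1, 0.3, -0.2]
gripper_width: 0.0429
grasp_force: 0.0
```

step_arm(
  delta_pos=[
    [-0.1, 0, 0],
    [-0.2, 0, 0],
    [-0.25, 0, 0],
    [-0.28, 0, 0],
    [-0.31, 0, 0],
    [-0.34, 0, 0],
    [-0.37, 0, 0],
    [-0.4, 0, 0],
    [-0.44, 0, 0],
    [-0.48, 0, 0],
    [-0.52, 0, 0],
    [-0.56, 0, 0],
    [-0.6, 0, 0],
    [-0.62, 0, 0],
    [-0.62, 0, 0],
  ],
  rot=[
    [0, 0, 0],
    [0, 0, 0],
    [0, 0, 0],
    [0, 0, 0],
    [0, 0, 0],
    [0, 0, 0],
    [0, 0, 0],
    [0, 0, 0],
    [0, 0, 0],
    [0, 0, 0],
    [0, 0, 0],
    [0, 0, 0],
    [0, 0, 0],
    [0, 0, 0],
    [0, 0, 0],
  ],
  jaw=[0.5, 0.5, 0.5, 0.5, 0.5, 0.5, 0.5, 0.5, 0.5, 0.5, 0.5, 0.5, 0.5, 0.5, 0.5],
)

```text
clock: 6.23
ee_pos: [0.5665, -0.0467, 0.0586]
tool_rot: [2.187, 2.255, 0.0]
contact_force: [0.5, 0.3, -0.7]
gripper_width: 0.0428
grasp_force: 0.0
```

```bash
python3 - <<'E'
from h import *
s=get_state();p=np.array(s["ee_pos"]);d=p[:2]-[.5696,.0246];print(p,"ledge xy",d@[.9995,.0314],d@[-.0314,.9995],s["contact_force"])
a=capture("top");w=capture("wrist")
a=cv2.resize(a[120:220,230:350],(480,400),interpolation=cv2.INTER_CUBIC);w=cv2.resize(w[150:,130:385],(319,293))
o=np.zeros((400,800,3),np.uint8);o[:,:480]=a;o[:293,480:799]=w;cv2.imwrite("pics/p1.png",o[:,:,::-1])
E
```

```text
[ 0.56651523 -0.04669538  0.05863996] ledge xy -0.005321902016909723 -0.07116287465505024 [ 0.48083345  0.33044489 -0.72105407]
```

View pics/p1.png

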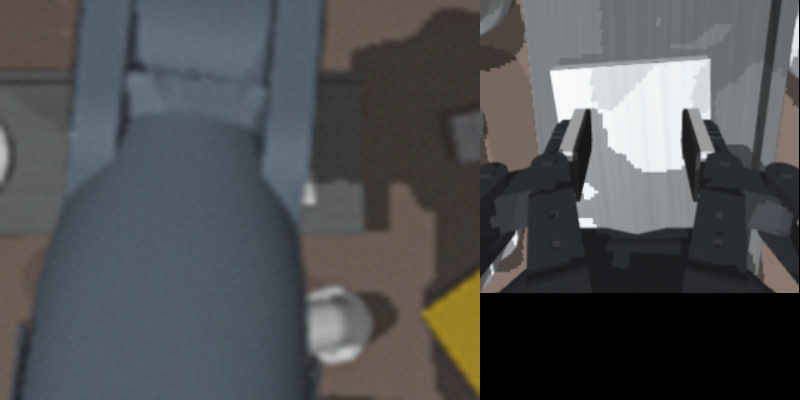

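The wrist crop shows the fingertips over the blank, whose rear edge is at crop row 65 and which hasn't moved. At this opening the tips stand higher than the TCP. I'll lift, go back and feel for the ledge.

step_arm(
  delta_pos=[
    [0, 0, -0.05],
    [0.2, 0, -0.05],
    [0.5, 0, -0.05],
    [0.62, 0, -0.05],
    [0.62, 0, -0.05],
    [0.62, 0, 0],
    [0.62, 0, 0],
  ],
  rot=[
    [0, 0, 0],
    [0, 0, 0],
    [0, 0, 0],
    [0, 0, 0],
    [0, 0, 0],
    [0, 0, 0],
    [0, 0, 0],
  ],
  jaw=[0.5, 0.5, 0.5, 0.5, 0.5, 0.5, 0.5],
)

```text
clock: 6.92
ee_pos: [0.5638, 0.0279, 0.0579]
tool_rot: [-2.186, -2.256, 0.001]
contact_force: [-0.5, 0.6, -0.6]
gripper_width: 0.0428
grasp_force: 0.0
```

step_arm(
  delta_pos=[
    [0, 0, 0.01],
    [0, 0, 0.02],
    [0, 0, 0.03],
    [0, 0, 0.04],
    [0, 0, 0.05],
    [0, 0, 0.05],
  ],
  rot=[
    [0, 0, 0],
    [0, 0, 0],
    [0, 0, 0],
    [0, 0, 0],
    [0, 0, 0],
    [0, 0, 0],
  ],
  jaw=[0.5, 0.5, 0.5, 0.5, 0.5, 0.5],
)

```text
clock: 7.42
ee_pos: [0.5641, 0.0281, 0.0524]
tool_rot: [-2.187, -2.255, 0.0]
contact_force: [-0.7, 0.8, 0.1]
gripper_width: 0.0426
grasp_force: 0.0
```

step_arm(
  delta_pos=[
    [0, 0, 0.008],
    [0, 0, 0.008],
  ],
  rot=[
    [0, 0, 0],
    [0, 0, 0],
  ],
  jaw=[0.5, 0.5],
)

```text
clock: 7.58
ee_pos: [0.5641, 0.0282, 0.0516]
tool_rot: [-2.187, -2.256, 0.0]
contact_force: [0.3, 0.4, -0.9]
gripper_width: 0.0426
grasp_force: 0.0
```

step_arm(
  delta_pos=[
    [0, 0, 0.008],
    [0, 0, 0.008],
  ],
  rot=[
    [0, 0, 0],
    [0, 0, 0],
  ],
  jaw=[0.5, 0.5],
)

```text
clock: 7.75
ee_pos: [0.5641, 0.0283, 0.0506]
tool_rot: [-2.187, -2.256, 0.0]
contact_force: [-0.5, -0.7, -0.6]
gripper_width: 0.0429
grasp_force: 0.0
```

step_arm(
  delta_pos=[
    [0, 0, 0.008],
    [0, 0, 0.008],
  ],
  rot=[
    [0, 0, 0],
    [0, 0, 0],
  ],
  jaw=[0.5, 0.5],
)

```text
clock: 7.92
ee_pos: [0.5641, 0.0282, 0.0496]
tool_rot: [-2.187, -2.256, 0.0]
contact_force: [0.1, -0.4, -0.6]
gripper_width: 0.0428
grasp_force: 0.0
```

step_arm(
  delta_pos=[
    [0, 0, 0.006],
    [0, 0, 0.006],
  ],
  rot=[
    [0, 0, 0],
    [0, 0, 0],
  ],
  jaw=[0.5, 0.5],
)

```text
clock: 8.08
ee_pos: [0.5641, 0.0282, 0.0489]
tool_rot: [-2.187, -2.256, 0.0]
contact_force: [-0.6, 0.4, -0.2]
gripper_width: 0.0427
grasp_force: 0.0
```

step_arm(
  delta_pos=[
    [-0.1, 0, 0],
    [-0.2, 0, 0],
    [-0.25, 0, 0],
    [-0.28, 0, 0],
    [-0.31, 0, 0],
    [-0.34, 0, 0],
    [-0.37, 0, 0],
    [-0.4, 0, 0],
    [-0.43, 0, 0],
  ],
  rot=[
    [0, 0, 0],
    [0, 0, 0],
    [0, 0, 0],
    [0, 0, 0],
    [0, 0, 0],
    [0, 0, 0],
    [0, 0, 0],
    [0, 0, 0],
    [0, 0, 0],
  ],
  jaw=[0.5, 0.5, 0.5, 0.5, 0.5, 0.5, 0.5, 0.5, 0.5],
)

```text
clock: 8.83
ee_pos: [0.5658, -0.0235, 0.0491]
tool_rot: [2.186, 2.256, 0.0]
contact_force: [0.6, 0.6, -0.6]
gripper_width: 0.0427
grasp_force: 0.0
```

```bash
python3 - <<'E'
from h import *
w=capture("wrist");np.save("w.npy",w);w=cv2.resize(w[150:,100:420],(800,585));cv2.imwrite("pics/p2.png",w[:,:,::-1])
E
```

```text
(no output)
```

View pics/p2.png

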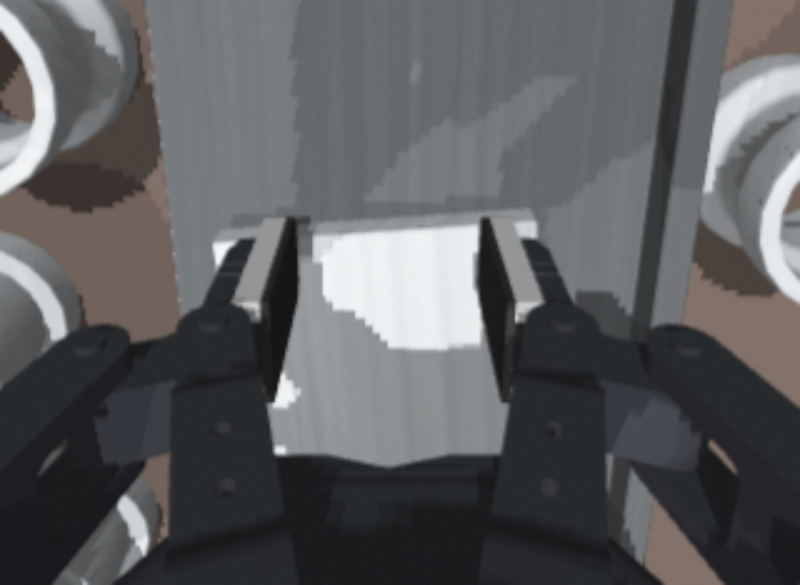

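```bash
cat >> h.py <<'E'
from scipy.spatial.transform import Rotation as Ro
def wcal(s):
    T=np.eye(4);T[:3,:3]=Ro.from_rotvec(s["tool_rot"]).as_matrix();T[:3,3]=s["ee_pos"]
    c=get_calibration("wrist");W=np.linalg.inv(T@c["tool_from_camera"]);return dict(mtx=c["mtx"],R=W[:3,:3],t=W[:3,3])
def led(p):
    d=np.atleast_2d(p)[:,:2]-[.5696,.0246];return np.c_[d@[.9995,.0314],d@[-.0314,.9995]]
E
python3 - <<'E'
from h import *
s=get_state();c=wcal(s);K=c["mtx"];print(K[0,0].round(1),s["ee_pos"],led(s["ee_pos"]))
P=lambda u,v:(100+u/2.5,150+v/2.5)
for n,q,z in(("bl top corners",[P(215,242),P(537,224)],.068),("bl bottom edge",[P(232,230),P(537,212)],.06)):print(n,led(ray(c,q,z)).round(4).tolist())
C=get_calibration("wrist")["tool_from_camera"]
for off in(0,6,12):
  for x in(-.011,.011):
    X=np.linalg.inv(C)@[x,-.0214,-off/1000,1];u=K@X[:3]/X[2];print(off,x,((u[:2]-[100,150])*2.5).round())
E
```

```text
268.0 [ 0.56579419 -0.02409442  0.04905328] [[-0.00533291 -0.04855057]]
bl top corners [[-0.0474, -0.0487], [0.0311, -0.0439]]
bl bottom edge [[-0.0451, -0.0496], [0.0328, -0.0446]]
0 -0.011 [310. 243.]
0 0.011 [307. 170.]
6 -0.011 [307. 254.]
6 0.011 [304. 179.]
12 -0.011 [305. 266.]
12 0.011 [301. 188.]
```

The picture shows the pads still above the blank, whose rear corners are at crop (215,242) and (537,224). By ray casting, the blank is unmoved. Half closed, the tips clearly stand well behind the TCP. With the jaws shut the tips are at the TCP, so I'll push that way.

step_arm(
  delta_pos=[
    [0, 0, -0.2],
    [0.1, 0, -0.35],
    [0.3, 0.02, -0.35],
    [0.4, 0.02, -0.35],
    [0.4, 0.02, -0.35],
    [0.4, 0.02, -0.35],
    [0.4, 0.02, -0.35],
    [0.4, 0.02, -0.35],
  ],
  rot=[
    [0, 0, 0],
    [0, 0, 0],
    [0, 0, 0],
    [0, 0, 0],
    [0, 0, 0],
    [0, 0, 0],
    [0, 0, 0],
    [0, 0, 0],
  ],
  jaw=[0.5, 0.5, 1, 1, 1, 1, 1, 1],
  newtons=20,
)

```text
clock: 9.55
ee_pos: [0.5664, 0.024, 0.0906]
tool_rot: [-2.187, -2.255, 0.001]
contact_force: [-0.4, -0.1, -0.2]
gripper_width: 0.0002
grasp_force: 0.0
```

step_arm(
  delta_pos=[
    [0, 0, 0.06],
    [0, 0, 0.12],
    [0, 0, 0.15],
    [0, 0, 0.16],
    [0, 0, 0.17],
    [0, 0, 0.18],
    [0, 0, 0.19],
    [0, 0, 0.19],
  ],
  rot=[
    [0, 0, 0],
    [0, 0, 0],
    [0, 0, 0],
    [0, 0, 0],
    [0, 0, 0],
    [0, 0, 0],
    [0, 0, 0],
    [0, 0, 0],
  ],
  jaw=[1, 1, 1, 1, 1, 1, 1, 1],
)

```text
clock: 10.22
ee_pos: [0.5667, 0.0247, 0.0682]
tool_rot: [2.187, 2.256, 0.0]
contact_force: [-0.7, -0.8, -0.1]
gripper_width: -0.0002
grasp_force: 0.0
```

Two steps more to about 0.063, checking the force.

step_arm(
  delta_pos=[
    [0, 0, 0.01],
    [0, 0, 0.02],
    [0, 0, 0.03],
    [0, 0, 0.04],
    [0, 0, 0.04],
  ],
  rot=[
    [0, 0, 0],
    [0, 0, 0],
    [0, 0, 0],
    [0, 0, 0],
    [0, 0, 0],
  ],
  jaw=[1, 1, 1, 1, 1],
)

```text
clock: 10.63
ee_pos: [0.5666, 0.0247, 0.0632]
tool_rot: [-2.187, -2.255, 0.0]
contact_force: [-0.2, 0.1, -1.0]
gripper_width: -0.0
grasp_force: 0.0
```

```bash
python3 - <<'E'
from h import *
s=get_state();print(s["ee_pos"],led(s["ee_pos"]),s["contact_force"],s["clock"])
w=capture("wrist");w=cv2.resize(w[150:,100:420],(640,468));cv2.imwrite("pics/p3.png",w[:,:,::-1])
C=get_calibration("wrist")["tool_from_camera"];K=get_calibration("wrist")["mtx"]
for x,z in((-.011,0),(.011,0),(.011,-.012)):
    X=np.linalg.inv(C)@[x,0,z,1];u=K@X[:3]/X[2];print(x,z,((u[:2]-[100,150])*2).round())
E
```

```text
[0.56655404 0.024693   0.06318236] [[-0.00304151  0.00018859]] [-0.16683709  0.10865128 -0.97537855] 10.6333
-0.011 0 [310. 195.]
0.011 0 [310. 136.]
0.011 -0.012 [310. 151.]
```

View pics/p3.png

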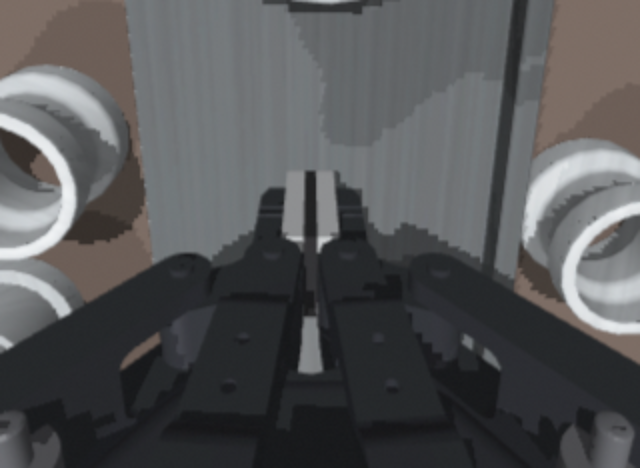

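The shut fingers sit centred over the empty ledge at (310,170). I'll probe down gently to find the real top face.

step_arm(
  delta_pos=[
    [0, 0, 0.01],
    [0, 0, 0.02],
    [0, 0, 0.02],
  ],
  rot=[
    [0, 0, 0],
    [0, 0, 0],
    [0, 0, 0],
  ],
  jaw=[1, 1, 1],
)

```text
clock: 10.93
ee_pos: [0.5666, 0.0247, 0.0608]
tool_rot: [-2.187, -2.255, 0.0]
contact_force: [-0.7, 1.3, 0.0]
gripper_width: -0.0001
grasp_force: 0.0
```

step_arm(
  delta_pos=[
    [0, 0, 0.01],
    [0, 0, 0.015],
    [0, 0, 0.015],
  ],
  rot=[
    [0, 0, 0],
    [0, 0, 0],
    [0, 0, 0],
  ],
  jaw=[1, 1, 1],
)

```text
clock: 11.18
ee_pos: [0.5666, 0.0247, 0.0591]
tool_rot: [-2.187, -2.256, 0.0]
contact_force: [0.0, 0.4, 0.1]
gripper_width: 0.0003
grasp_force: 0.0
```

step_arm(
  delta_pos=[
    [0, 0, 0.013],
    [0, 0, 0.026],
    [0, 0, 0.038],
    [0, 0, 0.038],
  ],
  rot=[
    [0, 0, 0],
    [0, 0, 0],
    [0, 0, 0],
    [0, 0, 0],
  ],
  jaw=[1, 1, 1, 1],
)

```text
clock: 11.52
ee_pos: [0.5665, 0.0247, 0.0543]
tool_rot: [-2.187, -2.255, 0.001]
contact_force: [-0.1, -0.4, -0.8]
gripper_width: 0.0001
grasp_force: 0.0
```

step_arm(
  delta_pos=[
    [0, 0, 0.013],
    [0, 0, 0.026],
    [0, 0, 0.038],
    [0, 0, 0.038],
  ],
  rot=[
    [0, 0, 0],
    [0, 0, 0],
    [0, 0, 0],
    [0, 0, 0],
  ],
  jaw=[1, 1, 1, 1],
)

```text
clock: 11.85
ee_pos: [0.5665, 0.0247, 0.0498]
tool_rot: [-2.187, -2.255, 0.001]
contact_force: [-0.4, -0.2, 0.2]
gripper_width: 0.0001
grasp_force: 0.0
```

step_arm(
  delta_pos=[
    [0, 0, 0.013],
    [0, 0, 0.026],
    [0, 0, 0.033],
    [0, 0, 0.033],
  ],
  rot=[
    [0, 0, 0],
    [0, 0, 0],
    [0, 0, 0],
    [0, 0, 0],
  ],
  jaw=[1, 1, 1, 1],
)

```text
clock: 12.18
ee_pos: [0.5666, 0.0247, 0.0459]
tool_rot: [-2.187, -2.255, 0.0]
contact_force: [-0.6, -0.6, -0.2]
gripper_width: -0.0006
grasp_force: 0.0
```

step_arm(
  delta_pos=[
    [0, 0, 0.013],
    [0, 0, 0.026],
    [0, 0, 0.026],
  ],
  rot=[
    [0, 0, 0],
    [0, 0, 0],
    [0, 0, 0],
  ],
  jaw=[1, 1, 1],
)

```text
clock: 12.43
ee_pos: [0.5665, 0.0247, 0.0427]
tool_rot: [-2.187, -2.255, 0.0]
contact_force: [-0.8, -0.0, -1.4]
gripper_width: -0.0002
grasp_force: 0.0
```

step_arm(
  delta_pos=[
    [0, 0, 0.01],
    [0, 0, 0.02],
    [0, 0, 0.02],
  ],
  rot=[
    [0, 0, 0],
    [0, 0, 0],
    [0, 0, 0],
  ],
  jaw=[1, 1, 1],
)

```text
clock: 12.68
ee_pos: [0.5665, 0.0247, 0.0404]
tool_rot: [-2.187, -2.255, 0.0]
contact_force: [-0.9, -0.4, -0.6]
gripper_width: -0.0002
grasp_force: 0.0
```

step_arm(
  delta_pos=[
    [0, 0, 0.008],
    [0, 0, 0.016],
    [0, 0, 0.016],
  ],
  rot=[
    [0, 0, 0],
    [0, 0, 0],
    [0, 0, 0],
  ],
  jaw=[1, 1, 1],
)

```text
clock: 12.93
ee_pos: [0.5666, 0.0247, 0.0385]
tool_rot: [-2.187, -2.255, 0.0]
contact_force: [-0.3, 0.0, 0.1]
gripper_width: 0.0
grasp_force: 0.0
```

step_arm(
  delta_pos=[
    [0, 0, 0.008],
    [0, 0, 0.012],
    [0, 0, 0.012],
  ],
  rot=[
    [0, 0, 0],
    [0, 0, 0],
    [0, 0, 0],
  ],
  jaw=[1, 1, 1],
)

```text
clock: 13.18
ee_pos: [0.5667, 0.0247, 0.0372]
tool_rot: [-2.187, -2.256, 0.0]
contact_force: [0.9, -0.2, -0.7]
gripper_width: -0.0002
grasp_force: 0.0
```

```bash
python3 - <<'E'
from h import *
s=get_state();print(s["ee_pos"],s["contact_force"],s["clock"])
w=capture("wrist");a=capture("scene")
o=np.zeros((450,800,3),np.uint8);o[:450,:450]=cv2.resize(a[175:250,190:265],(450,450),interpolation=cv2.INTER_CUBIC);o[:350,450:]=cv2.resize(w[200:300,206:306],(350,350),interpolation=cv2.INTER_CUBIC);cv2.imwrite("pics/p4.png",o[:,:,::-1])
c=get_calibration("scene")
for z in(.06,.085):
    X=c["R"]@np.array([*s["ee_pos"][:2],z])+c["t"];u=c["mtx"]@X/X[2];print(z,((u[:2]-[190,175])*6).round())
E
```

```text
[0.56667194 0.02469508 0.03724835] [ 0.87688276 -0.18314713 -0.74565464] 13.1833
0.06 [406. 171.]
0.085 [407. 149.]
```

View pics/p4.png

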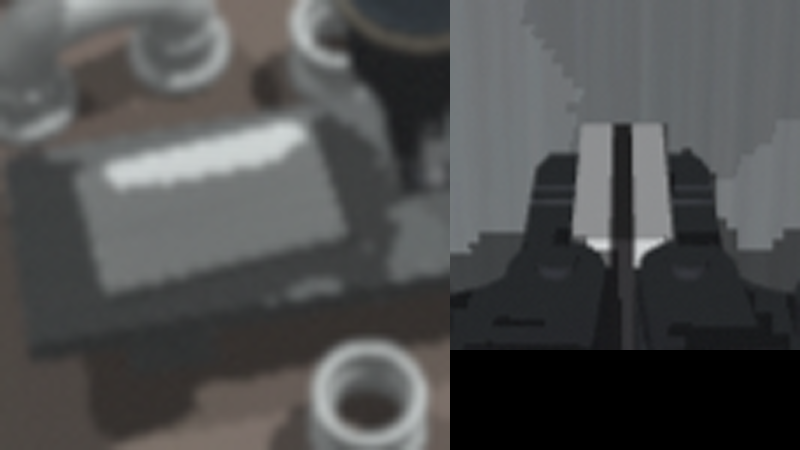

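The scene crop shows the fingertips near (400,185), close to the ledge's surface, and the wrist crop shows the shut pads over bare ledge. At this height I'll try the push.

step_arm(
  delta_pos=[
    [-0.1, 0, 0],
    [-0.2, 0, 0],
    [-0.25, 0, 0],
    [-0.28, 0, 0],
    [-0.31, 0, 0],
    [-0.34, 0, 0],
    [-0.37, 0, 0],
    [-0.4, 0, 0],
  ],
  rot=[
    [0, 0, 0],
    [0, 0, 0],
    [0, 0, 0],
    [0, 0, 0],
    [0, 0, 0],
    [0, 0, 0],
    [0, 0, 0],
    [0, 0, 0],
  ],
  jaw=[1, 1, 1, 1, 1, 1, 1, 1],
)

```text
clock: 13.95
ee_pos: [0.5682, -0.0233, 0.0373]
tool_rot: [-2.186, -2.256, -0.0]
contact_force: [-0.2, 4.0, -0.2]
gripper_width: -0.0002
grasp_force: 1.9
```

There's contact now, with 4 N along the ledge. I'll keep pushing and stop short of the goal to measure.

step_arm(
  delta_pos=[
    [-0.03, 0, 0],
    [-0.06, 0, 0],
    [-0.09, 0, 0],
    [-0.12, 0, 0],
    [-0.15, 0, 0],
    [-0.18, 0, 0],
    [-0.22, 0, 0],
    [-0.26, 0, 0],
    [-0.3, 0, 0],
    [-0.34, 0, 0],
    [-0.38, 0, 0],
    [-0.42, 0, 0],
    [-0.45, 0, 0],
    [-0.48, 0, 0],
    [-0.5, 0, 0],
    [-0.5, 0, 0],
  ],
  rot=[
    [0, 0, 0],
    [0, 0, 0],
    [0, 0, 0],
    [0, 0, 0],
    [0, 0, 0],
    [0, 0, 0],
    [0, 0, 0],
    [0, 0, 0],
    [0, 0, 0],
    [0, 0, 0],
    [0, 0, 0],
    [0, 0, 0],
    [0, 0, 0],
    [0, 0, 0],
    [0, 0, 0],
    [0, 0, 0],
  ],
  jaw=[1, 1, 1, 1, 1, 1, 1, 1, 1, 1, 1, 1, 1, 1, 1, 1],
)

```text
clock: 15.28
ee_pos: [0.57, -0.0839, 0.0373]
tool_rot: [2.187, 2.255, -0.001]
contact_force: [-0.0, 0.2, 0.3]
gripper_width: 0.0003
grasp_force: 0.0
```

```bash
python3 - <<'E'
from h import *
s=get_state();print(s["ee_pos"],led(s["ee_pos"]),s["contact_force"],s["clock"])
w=capture("wrist");np.save("w.npy",w);o=np.zeros((468,800,3),np.uint8);o[:,:640]=cv2.resize(w[150:,100:420],(640,468));cv2.imwrite("pics/p5.png",o[:,:640,::-1])
E
```

```text
[ 0.56998887 -0.08390849  0.03726569] [[-0.00301849 -0.10846645]] [-0.01919934  0.19559709  0.30697789] 15.2833
```

View pics/p5.png

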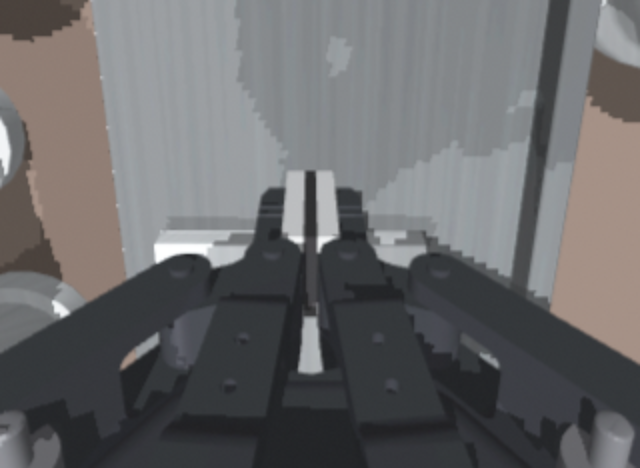

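The blank's rear edge is now level in the picture, from (157,232) to (425,232). It is therefore flush with the fingers and square to the ledge. I'll compute its place and back off for a clear top view.

```bash
python3 - <<'E'
from h import *
s=get_state();c=wcal(s)
print(led(ray(c,[(100+u/2,150+v/2) for u,v in((157,231),(425,231),(168,216),(420,218))][:2],.068)).round(4),led(ray(c,[(100+168/2,150+216/2),(100+430/2,150+217/2)],.06)).round(4))
g=cv2.cvtColor(capture("top"),cv2.COLOR_RGB2GRAY);ct=get_calibration("top")
for r in range(146,182,3):print(r,g[r,304:345:2])
E
```

```text
[[-0.047  -0.1141]
 [ 0.0303 -0.1142]] [[-0.0458 -0.114 ]
 [ 0.0335 -0.1145]]
146 [94 98 99 89 71 89 91 89 91 91 76 53 54 54 56 55 52 54 53 51 50]
149 [90 99 97 76 75 92 93 94 92 91 70 75 77 71 54 55 54 54 44 52 79]
152 [ 72  71  68  67  82  96  95  96  97  95 100 107 106  92  52  54  53  56
  46  52  78]
155 [ 75  71  64  55  90 101 101  99 101  94 105 107 109  89  50  55  56  55
  49  47  71]
158 [ 77  72  69  63 107 106 107 103 106  98 105 107 108  92  53  55  53  54
  56  43  65]
161 [ 77  74  67  90 110 107 108 107 106  96 105 105 104  91  54  55  56  54
  56  57  55]
164 [ 79  73  71  69  94 105 105 104 103 125 130 109 107  92  52  56  55  54
  55  57  55]
167 [ 76  74  72  68  63  87 100  99 117 178 181 184 180 152  51  55  54  71
  62  54  58]
170 [ 81  77  75  70  62  60  95  96 143 186 183 183 185 153  51  50  55  74
  92  68  55]
173 [ 78  76  74  72  68  57  63  97 161 179 181 179 182 150  60  55  66  79
  93  93  83]
176 [78 79 76 70 68 60 53 66 79 51 49 53 89 90 93 94 94 93 92 93 81]
179 [79 79 78 71 68 61 52 66 90 94 94 93 94 95 94 93 94 93 92 94 79]
```

```bash
python3 - <<'E'
from h import *
g=cv2.cvtColor(capture("top"),cv2.COLOR_RGB2GRAY);c=get_calibration("top")
print("right end",led(ray(c,edge(g,range(154,174),1,325,336),.068)[::5]).round(4).tolist())
print("near side",led(ray(c,edge(g,range(322,330),0,171,179),.068)).round(4)[::3].tolist())
r=line(ray(c,edge(g,range(145,150),1,317,326),.06),0);print(r,get_state()["clock"])
c0=np.load("top.npz");g0=cv2.cvtColor(c0["im"],cv2.COLOR_RGB2GRAY);print("ledge right",led(ray(c0,edge(g0,range(146,173),1,317,326),.06)).mean(0))
E
```

```text
right end [[0.0144, -0.2597], [-0.0016, -0.26], [-0.0176, -0.2597], [-0.0336, -0.2602]]
near side [[-0.0499, -0.2328], [-0.0499, -0.2423], [-0.0495, -0.2519]]
[-0.52299817  0.10645064] 15.4333
ledge right [-0.00043243 -0.22900642]
```

By the top view, the overhang is 31 mm and the blank is straight to within 0.5°. The front side is at x' = −50 mm, so 15 mm inside the ledge. It needs about 15.5 mm more, after which I'll back off, lift and retreat.

step_arm(
  delta_pos=[
    [-0.02, 0, 0],
    [-0.045, 0, 0],
    [-0.07, 0, 0],
    [-0.095, 0, 0],
    [-0.115, 0, 0],
    [-0.13, 0, 0],
    [-0.13, 0, 0],
    [-0.1, 0, 0],
    [0.0, 0, 0],
    [0.1, 0, 0],
    [0.1, 0, -0.2],
    [0.1, 0, -0.6],
    [0.1, 0, -1],
    [0.1, 0, -1],
    [0.1, 0, -1],
  ],
  rot=[
    [0, 0, 0],
    [0, 0, 0],
    [0, 0, 0],
    [0, 0, 0],
    [0, 0, 0],
    [0, 0, 0],
    [0, 0, 0],
    [0, 0, 0],
    [0, 0, 0],
    [0, 0, 0],
    [0, 0, 0],
    [0, 0, 0],
    [0, 0, 0],
    [0, 0, 0],
    [0, 0, 0],
  ],
  jaw=[1, 1, 1, 1, 1, 1, 1, 1, 1, 1, 1, 1, 1, 1, 1],
)

```text
clock: 16.68
ee_pos: [0.5717, -0.0702, 0.1616]
tool_rot: [2.182, 2.253, 0.006]
contact_force: [0.5, -1.1, -0.2]
gripper_width: -0.0002
grasp_force: 0.0
```

step_arm(
  delta_pos=[
    [0.3, -0.1, -0.4],
    [0.7, -0.4, -0.4],
    [0.95, -0.8, -0.4],
    [0.95, -0.9, -0.4],
    [0.95, -0.9, -0.4],
  ],
  rot=[
    [0, 0, 0],
    [0, 0, 0],
    [0, 0, 0],
    [0, 0, 0],
    [0, 0, 0],
  ],
  jaw=[1, 1, 1, 1, 1],
)

```text
clock: 17.1
ee_pos: [0.454, 0.0422, 0.2051]
tool_rot: [-2.183, -2.257, 0.001]
contact_force: [-0.8, -0.3, 1.0]
gripper_width: -0.0001
grasp_force: 0.0
```

step_arm(
  delta_pos=[
    [0.95, -0.85, 0],
    [0.95, -0.85, 0],
    [0.95, -0.85, 0],
    [0.95, -0.85, 0],
    [0.95, -0.85, 0],
  ],
  rot=[
    [0, 0, 0],
    [0, 0, 0],
    [0, 0, 0],
    [0, 0, 0],
    [0, 0, 0],
  ],
  jaw=[1, 1, 1, 1, 1],
)

```text
clock: 17.52
ee_pos: [0.3492, 0.153, 0.2049]
tool_rot: [-2.181, -2.259, 0.0]
contact_force: [0.1, 0.1, 0.5]
gripper_width: -0.0002
grasp_force: 0.0
```

step_arm(
  delta_pos=[
    [0.95, -0.85, 0],
    [0.95, -0.85, 0],
    [0.95, -0.85, 0],
    [0.95, -0.85, 0],
    [0.95, -0.85, 0],
  ],
  rot=[
    [0, 0, 0],
    [0, 0, 0],
    [0, 0, 0],
    [0, 0, 0],
    [0, 0, 0],
  ],
  jaw=[1, 1, 1, 1, 1],
)

```text
clock: 17.93
ee_pos: [0.2439, 0.2637, 0.2048]
tool_rot: [-2.18, -2.26, 0.001]
contact_force: [0.6, -1.0, 0.1]
gripper_width: -0.0003
grasp_force: 0.0
```

```bash
python3 - <<'E'
from h import *
im=capture("top");g=cv2.cvtColor(im,cv2.COLOR_RGB2GRAY);c=get_calibration("top");s=get_state();print(s["ee_pos"],s["contact_force"],s["clock"])
m=((g>130)*255).astype(np.uint8);cn=biggest(m,(270,143,345,178));print(rect(c,cn,.068)[0])
x0,y0=cn.min(0);x1,y1=cn.max(0);print(x0,y0,x1,y1)
for n,rg,ax,lo,hi in(("right",range(y0+4,y1-3),1,x1-4,x1+6),("left",range(y0+4,y1-3),1,x0-6,x0+5),("near",range(x0+4,x1-3),0,y1-4,y1+6),("far",range(x0+4,x1-3),0,y0-6,y0+5)):
    p=led(ray(c,edge(g,rg,ax,lo,hi),.068));print(n,np.median(p,0).round(4),np.degrees(np.arctan(line(p,1-ax if ax==0 else 0)[0])).round(2))
cn=biggest(m,(195,138,240,178));print("disc",cv2.minEnclosingCircle((ray(c,cn,.07)[:,:2]*1000).astype(np.float32)))
cv2.imwrite("pics/end.png",cv2.resize(im[100:250,110:430,::-1],None,fx=2.5,fy=2.5,interpolation=cv2.INTER_CUBIC))
E
```

```text
[0.24531612 0.26242492 0.20473867] [ 0.19309119 -0.00464459 -0.85831826] 17.9833
((566.3233642578125, -180.36907958984375), (80.0229263305664, 140.20310974121094), 1.3795812129974365)
291 149 335 174
right [-0.0096 -0.2769] -0.83
left [-0.0093 -0.1343] -0.16
near [-0.0508 -0.2042] 1.62
far [ 0.0301 -0.2051] -0.1
disc ((568.0772094726562, 125.97058868408203), 46.24416732788086)
```

View pics/end.png

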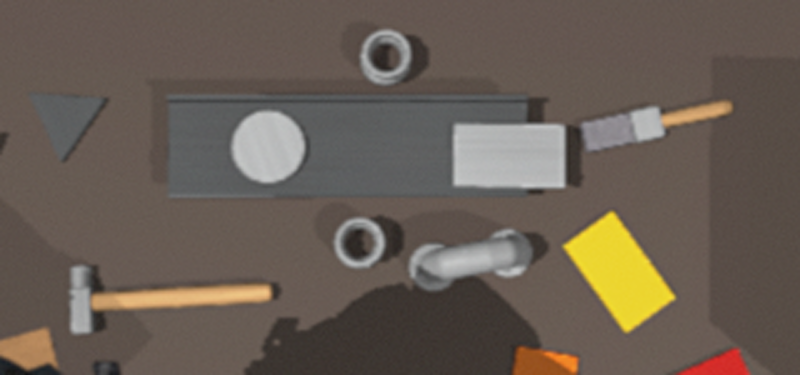

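The final view shows the blank at (510,155) overhanging the right end at column 527 by about 47 mm. It is straight and well inside the front side. The disc at (268,147) and everything else is where it was, and the arm is clear.

```bash
python3 -c "
from plant import *
print(job_done())"
```

```text
the job is handed in; nothing more can be done
None
```

The blank now overhangs the ledge's right end by about 47 mm, a third of its length. It lies flat and straight to within about 0.5°, 15 mm inside the front side. The disc and other objects look undisturbed, the arm is clear, and I handed the job in at about 18 s.

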